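Put the can rack home and shut the cabinet

TASK

Put the can cabinet away using only your fingertips: first push the slotted clear rack with the three crushed cans all the way back into the cabinet until it stops, with the cans left standing in their slots, then push the door fully shut. Push only: do not lift or tip the rack or the cans, and leave the other things on the table where they are.

Things in the scene. Friction and masses are not known exactly. Their poses are not given: they have to be found in the camera images.
- cabinet: Low grey cabinet fixed to the table, 270 mm deep (its +x, away from its open front), 300 wide (y), 208 high, no floor. Origin: on the table, middle of the open front edge. Side walls 15 thick. The roof is a clear panel at z 200 to 208 over x 110 to 270 only; the front 110 mm is open above. Guide strips 25 high on the table inside leave a lane 172 wide centred on y = 0, x 10 to 255 (rear wall).
- rack: Loose clear acrylic rack on the table; 230 mm long (its +x, to the cabinet's rear), 160 wide (y), 0.6 kg, slides under a few newtons. Origin: on the table, middle of the front face, an upright plate 8 thick, 90 high, full width. Behind: side plates 55 high, three slots 30 wide at x = 95, 140, 185. Fully home, its origin is 25 mm behind the cabinet's front edge.
- rack_top (a point): Middle of the rack's front plate at its top edge, 90 mm above the table; the edge carries an aluminium strip 1 mm proud of the plate.
- can0: Crushed flat aluminium can standing in the rack's slot nearest the front plate: 22 to 24 mm thick (x), 92 wide (y), 118 tall, origin under its centre; it is light (16 g) and loose.
- can1: Same, in the middle slot.
- can2: Same, in the rear slot.
- door (a joint): Angle of the cabinet's swing door, rad. 0 = shut over the open front; grows as it swings out towards the robot; 1.57 = straight out from the front; stops at 1.9. Slight friction, no spring or latch: it stays where left.
- door_hinge (a point): On the door's upright hinge axis, 103 mm above the table. The axis is at the left edge of the door's OUTER face (cabinet frame x = -16, y = 145). Panel 290 mm wide, z 6 to 201, 15 thick, grey. In the cabinet's frame the outer face runs from the hinge along (-sin a, -cos a), a = joint value, and faces (-cos a, +sin a).
- door_handle (a point): Steel knob near the free edge of the door's outer face: 28 mm diameter, sticking out 43; this point is on its axis, 35 out from the face, 260 mm from the hinge, 171 mm above the table.
- soju: bystander: green glass liquor bottle, 64 mm across, 216 tall, origin at the centre of its foot
- tuna: bystander: round steel tuna can, 85 mm across, 34 tall, origin at the centre of its foot
- cap: bystander: red plastic bottle cap lying on the table, 30 mm across, 15 tall, origin under its centre
- jar: bystander: glass jar with a steel cap, 68 mm across, 110 tall, origin at the centre of its foot
- carton: bystander: small white paper drinks carton with a gable top, 60 x 60 mm, 177 tall, origin at the centre of its foot
- eggs: bystander: shut transparent egg carton, 240 x 100 mm (long along its x), 62 tall, origin under its centre

How it is judged:
By the outcome, as a careful person would: the job done as asked, in the order asked, and still so for the second after the job is handed in, with the robot touching nothing.
It also fails if it takes over 64 s, if anything falls off the work surface, if the arm or the gripper's body presses on something with over 40 N, if the wrist force passes 120 N, or if a joint passes its speed limit or range.

ROBOT

A 6-joint arm with a two-finger parallel gripper is mounted at the origin on the work surface. World frame = base frame: x ahead of the robot, y to its left, z up, the work surface at z = 0. Lengths are in mm, angles in rad, forces in N, time in s.
With the tool pointing down it reaches from about 300 to 875 mm from the base axis. Payload 6.4 kg.
Tool frame: the origin (TCP) lies midway between the tips of the shut fingers; the grasp point (between the pads) lies 19 mm behind it; z points along the fingers, y is the line along which they close (so a half turn about z gives the same grasp; the last joint's range is limited). The gripper opens to 88 mm and grips with 3 to 60 N. Pads are 18 mm wide; open, the fingers measure 123 mm over their backs; the gripper's body (75 mm by 187 mm) begins 45 mm behind the grasp point.
Start: joints at [0.986, 0.181, 1.607, -0, 1.354, -0.206], TCP at [212.628, 534.257, 238.714] pointing down, gripper open.
Joint ranges: [-2.99, 2.99], [-0.89, 2.07], [0.3, 2.58], [-1.14, 4.28], [0, 2.63], [-3.12, 3.12]. Speed limits (rad/s): [2.57, 2.57, 3.01, 3.14, 3.14, 3.14].

INTERFACE

Orientations are given as [roll, pitch, yaw] about the fixed x, y, z axes, in that order (R = Rz(yaw) Ry(pitch) Rx(roll)).
In Python, from bench import env gives the robot as it stands.
- The arm moves only by the shell command python3 -m inch 'ROWS'. ROWS is JSON, one flat list of numbers, 5 for each row, row after row: the opening, from 0 (shut) to 1 (fully open), then the shift along the tool's x, y, z each as a share of 300 mm, from -1 to 1, then the turn about the tool's z as a share of 90 degrees, from -1 to 1. A call has 1 to 20 rows; each row is the pose to reach, as a shift and turn from the pose commanded when the call began, along the tool's axes at that moment; what a row does not reach only later rows make up. A row lasts 1/8 s, in which the tool goes at most 62.5 mm and 10.7 degrees, less where a joint would pass 70% of its speed; a pose out of reach is approached as far as the arm can. A call with a number of a shift or a turn outside -1 to 1 is refused whole. A call with a gripper value outside its range is refused whole. The fingers move at their own pace and stop on an object; the grip force is fixed at half the most. Time passes only in rows, so rows that repeat a pose let the fingers close. It gives the time, the measured TCP pose, the force, the opening and the grip force at its end, in the units of the state.
- env.observe(): the state, without advancing time (a new reading comes with each control period).
- env.read_camera(name): name is "scene" or "top" or "wrist"; returns the picture (480x640x3 uint8, blue, green, red); there is no depth.
- env.calibration(name): a dict with "mtx" (3x3 intrinsics, pixels), "extrinsics" (4x4, takes a point from world to camera coordinates). Camera axes: x right, y down, z forward; pixel columns grow to the right and rows downward; lengths in mm; the calibration is good to about 2 mm. A picture is of the moment at which its call begins: read the wrist's pose just before it. calibration takes no time and is no camera call; for the wrist camera it gives the pose at the moment of the call.
- env.close_job(): hands the job in; it is judged then, once.
The state is a dict: "time": time; "joints": joint angles; "qvel": joint speeds; "effort": joint torques, N m; "tcp_pos": TCP position; "orientation": TCP orientation; "contact_force": force on the tool from outside, world axes, zero at the start; "moment": the same for the moment, N m; "finger_gap": finger opening in mm; "gripper_force": force on a finger pad.
Only numpy, scipy, OpenCV 4.12 (cv2) and the standard library are available. Lean on these libraries where they do the work, as an engineer would, in place of code of your own. Each camera call takes 0.05 s, during which the arm holds its last target. There are 200 camera calls.

## Working session

There is one attempt and no reset: what is moved stays moved. The work goes in short steps, Python scripts to look and compute and a shell command to move; the robot and the scene stay as the last step left them, time stands still between calls to the robot, and variables do not carry over. Pictures are saved under pics/ and viewed, at most 10 in all, crops included, and the job is handed in when it is done.

```bash
ls; mkdir -p pics
python3 - <<'E'
from bench import env
import cv2
s=env.observe();print({k:s[k] for k in("time","tcp_pos","orientation","finger_gap")})
for n in("scene","top"):
    cv2.imwrite(f"pics/{n}0.png",env.read_camera(n))
    c=env.calibration(n);print(n,c["mtx"],c["extrinsics"])
E
```

```text
pics
{'time': 0.0, 'tcp_pos': array([212.33361748, 533.79005812, 237.82438299]), 'orientation': array([-3.13989954e+00, -3.34435716e-04,  2.76274084e+00]), 'finger_gap': 88.15088264777712}
scene [[458.11084167   0.         321.61806966]
 [  0.         458.11084167 240.07196063]
 [  0.           0.           1.        ]] [[ 6.71064839e-01 -7.41381906e-01  4.98502646e-03 -3.00687742e+02]
 [-7.09519791e-01 -6.44146141e-01 -2.85757616e-01  4.53495606e+02]
 [ 2.15066612e-01  1.88224914e-01 -9.58288962e-01  8.13392996e+02]
 [ 0.00000000e+00  0.00000000e+00  0.00000000e+00  1.00000000e+00]]
top [[545.01961147   0.         309.6581565 ]
 [  0.         545.01961147 239.3667772 ]
 [  0.           0.           1.        ]] [[-2.47595450e-02 -9.99530405e-01  1.80536347e-02  6.63639021e+01]
 [-9.83694833e-01  2.11414077e-02 -1.78598756e-01  5.59188721e+02]
 [ 1.78133208e-01 -2.21812911e-02 -9.83756347e-01  1.19849769e+03]
 [ 0.00000000e+00  0.00000000e+00  0.00000000e+00  1.00000000e+00]]
```

View pics/scene0.png

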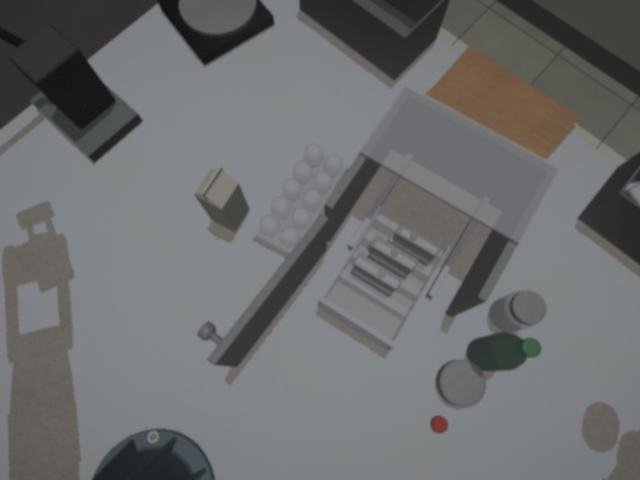

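View pics/top0.png

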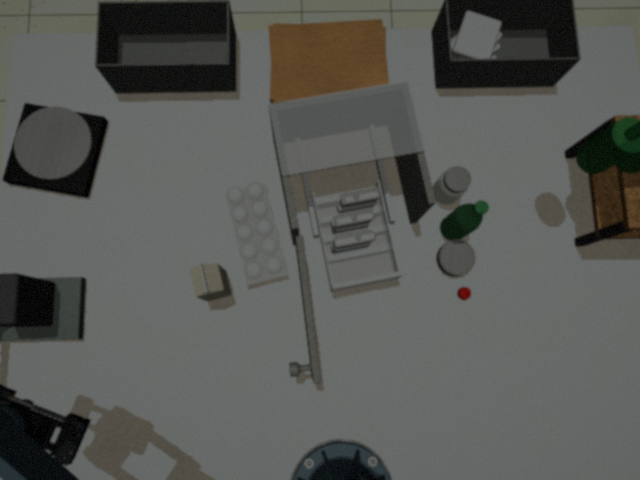

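The scene view shows the door straight out (knob near 207,330), with the rack front plate running 320,303 to 392,348. In the top view the front plate is at 330,290 to 400,277, the hinge near 296,235 and the knob at 295,369. I'll enlarge both.

Run:
```python
import cv2
for n,(x0,y0,w,h,f) in dict(top=(265,75,180,130,4.4),top_b=(265,195,180,135,4.4),scene=(190,80,380,285,2.1)).items():
    im=cv2.imread(f"pics/{n[:-2] if n.endswith('_b') else n}0.png")[y0:y0+h,x0:x0+w]
    im=cv2.convertScaleAbs(cv2.resize(im,None,fx=f,fy=f,interpolation=cv2.INTER_CUBIC),alpha=1.5)
    for k in range(0,w,20): cv2.putText(im,str(x0+k),(int(k*f),9),0,.35,(0,255,255));cv2.line(im,(int(k*f),0),(int(k*f),4),(0,255,255))
    for k in range(0,h,20): cv2.putText(im,str(y0+k),(0,int(k*f)+4),0,.35,(0,255,255))
    cv2.imwrite(f"pics/{n}_z.png",im); print(im.shape)
```

```text
(572, 792, 3)
(594, 792, 3)
(598, 798, 3)
```

View pics/top_b_z.png

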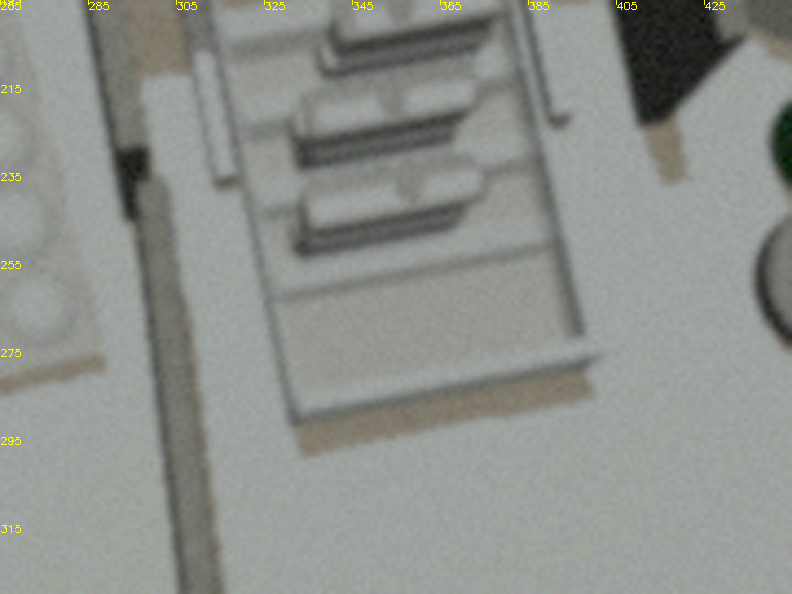

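View pics/scene_z.png

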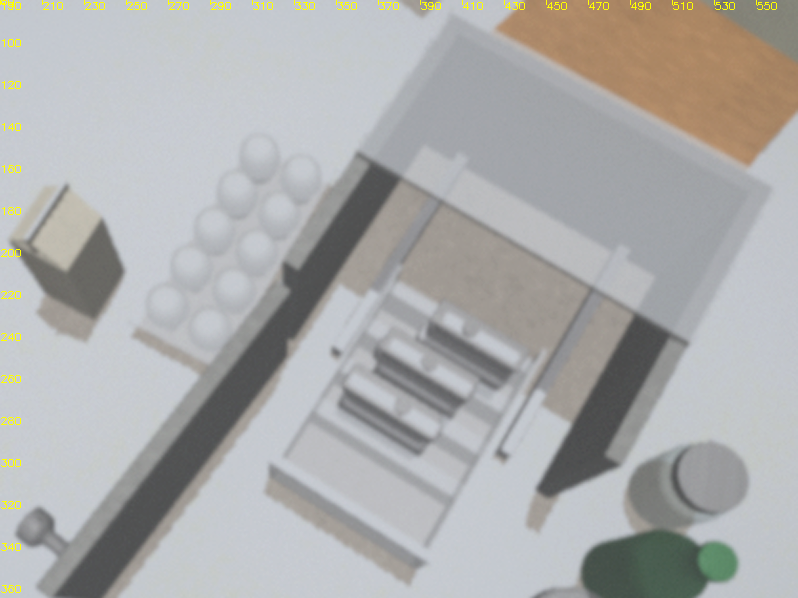

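The top crop shows the rack plate's top edge from about (332,288) to (399,275), and the door/hinge gap near (295,235). In the scene crop the roof corners are at (405,87), (557,169), (360,152) and (518,243), and the plate's top edge runs (319,301) to (392,348).

View pics/top_z.png

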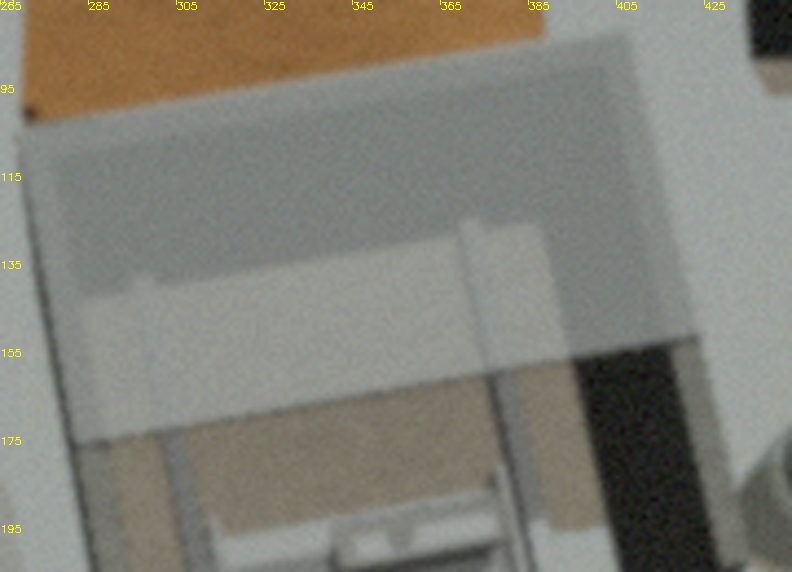

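```bash
cat > h.py <<'E'
import numpy as np, cv2
from scipy.optimize import least_squares
from bench import env
C={n:env.calibration(n) for n in("scene","top")}
def proj(n,P,c=None):
    c=c or C[n];E=c["extrinsics"]
    return cv2.projectPoints(np.atleast_2d(np.array(P,float)),cv2.Rodrigues(E[:3,:3])[0],E[:3,3],c["mtx"],None)[0][:,0]
def rt(p,P):
    P=np.atleast_2d(np.array(P,float));c,s=np.cos(p[2]),np.sin(p[2])
    return np.c_[p[0]+c*P[:,0]-s*P[:,1],p[1]+s*P[:,0]+c*P[:,1],P[:,2]]
def fit(obs,x0=(500,0,0)):
    f=lambda p:np.concatenate([(proj(n,rt(p,[P]))-q)[0] for n,P,q in obs])
    r=least_squares(f,x0,loss="soft_l1",x_scale=(10,10,.1));return r.x,r.fun.reshape(-1,2).round(1)
E
python3 - <<'E'
from h import *
cab=[("scene",(270,150,208),(405.2,87.1)),("scene",(270,-150,208),(556.7,169)),("scene",(110,150,208),(360.5,152.4)),("scene",(110,-150,208),(517.6,243.3)),("scene",(0,-150,208),(484.3,300)),("scene",(0,-135,0),(449.5,315.7)),
("top",(270,150,208),(269.5,104.1)),("top",(270,-150,208),(408.2,82.3)),("top",(110,150,208),(282,175.7)),("top",(110,-150,208),(423.4,151.6)),("top",(0,-150,208),(433.9,204)),("top",(0,-135,0),(410.5,222.7))]
p,r=fit(cab);print("cab",p.round(3),r.tolist())
rack=[("scene",(0,80,90),(318.6,301.4)),("scene",(0,-80,90),(392.4,347.6)),("top",(0,80,90),(332,288)),("top",(0,-80,90),(400.5,275.5))]
q,r=fit(rack);print("rack",q.round(3),r.tolist())
c,s=np.cos(p[2]),np.sin(p[2]);d=q[:2]-p[:2];print("rack in cab",c*d[0]+s*d[1],-s*d[0]+c*d[1],q[2]-p[2])
# free heights check of rack_top by triangulation of corners
for a,b in((rack[0],rack[2]),(rack[1],rack[3])):
    print("tri",least_squares(lambda X:np.r_[(proj("scene",X)-a[2])[0],(proj("top",X)-b[2])[0]],[500,0,50]).x.round(1))
kn=lambda a:rt(p,[(-16-260*np.sin(a)-39*np.cos(a),145-260*np.cos(a)+39*np.sin(a),171)])
r=least_squares(lambda a:np.r_[(proj("scene",kn(a[0]))-(206.7,330))[0],(proj("top",kn(a[0]))-(294,369.5))[0]],[1.5]);print("door",r.x,r.fun.round(1),kn(r.x[0]))
print("hinge",rt(p,[(-16,145,103)]),"front",rt(p,[(-31,0,0)]))
for nm,z,a,b in(("soju",216,(531,347),(481,207)),("jar",110,(527,308),(456,180)),("tuna",34,(461,382),(457,257)),("carton",177,(223,186),(207,280)),):
    print(nm,least_squares(lambda X:np.r_[(proj("scene",[*X,z])-a)[0],(proj("top",[*X,z])-b)[0]],[500,0]).x.round(0))
E
```

```text
cab [ 5.78168e+02 -5.31000e+01  1.58000e-01] [[0.3, -2.5], [3.1, -0.1], [-2.3, -0.0], [0.1, 2.1], [1.8, 2.9], [-6.8, -0.7], [-1.8, -0.3], [-0.4, -1.7], [-1.1, 0.8], [0.8, 0.2], [2.1, -1.2], [-1.8, 2.4]]
rack [ 4.56759e+02 -6.91830e+01  1.67000e-01] [[-2.4, -1.9], [0.7, 1.0], [-0.7, 0.5], [2.2, -0.8]]
rack in cab -122.42850042273426 3.17342576729105 0.00897860828530056
tri [446.7   6.7  65.4]
tri [ 472.  -146.9   72.9]
door [1.60939128] [-1.5  2.5 -0.9  0.6] [[276.81591805  95.44317563 171.        ]]
hinge [[539.60735849  87.59086197 103.        ]] front [[547.55272353 -57.96624426   0.        ]]
soju [ 590. -289.]
jar [ 678. -276.]
tuna [ 515. -284.]
carton [466. 258.]
```

```bash
cat >> h.py <<'E'
CAB=np.array([578.17,-53.1,.158])
def sh(*targets):
    "targets: cab x, cab y, z, (yaw rel. to cab+pi); prints shares from the present pose"
    s=env.observe();y0=s["orientation"][2];t=s["tcp_pos"]
    print("t",round(s["time"],2),"tcp",t.round(1),"ori",s["orientation"].round(3),"F",np.round(s["contact_force"],1),"j",np.round(s["joints"],2))
    for a in targets:
        w=rt(CAB,[a[:3]])[0];d=w-t
        dy=(CAB[2]+np.pi-y0+np.pi)%(2*np.pi)-np.pi
        print(w.round(0),"shares",np.round([(d[0]*np.cos(y0)+d[1]*np.sin(y0))/300,(d[0]*np.sin(y0)-d[1]*np.cos(y0))/300,-d[2]/300,-dy/(np.pi/2)],3))
E
python3 -m inch '[1,-0.69,-0.82,0,-0.34, 1,-0.69,-0.82,0,-0.34, 1,-0.69,-0.82,0,-0.34, 1,-0.69,-0.82,0,-0.34, 1,-0.69,-0.82,0,-0.34, 1,-0.69,-0.82,0,-0.34, 1,-0.69,-0.82,0,-0.34, 1,-0.69,-0.82,0,-0.34]'
python3 -c "
from h import *
sh((-167,0,238),(-167,0,40))"
```

```text
time: 1.1
tcp_pos: [313.7, 229.7, 238.6]
orientation: [3.141, -0.0, -2.986]
contact_force: [-0.0, -0.2, 0.1]
finger_gap: 88.0
gripper_force: 0.0
t 1.1 tcp [313.7 229.7 238.6] ori [ 3.141 -0.    -2.986] F [-0.  -0.2  0.1] j [ 0.32 -0.27  2.04  0.    1.37 -1.4 ]
[413. -79. 238.] shares [-0.168 -1.069  0.002 -0.002]
[413. -79.  40.] shares [-0.168 -1.069  0.662 -0.002]
```

```bash
python3 -m inch '[1,-0.17,-1,0,0, 1,-0.17,-1,0,0, 1,-0.17,-1,0,0, 1,-0.17,-1,0,0, 1,-0.17,-1,0,0, 1,-0.17,-1,0,0, 1,-0.17,-1,0,0]' && python3 -m inch '[1,0,-0.07,0,0, 1,0,-0.07,0.2,0, 1,0,-0.07,0.4,0, 1,0,-0.07,0.55,0, 1,0,-0.07,0.66,0, 1,0,-0.07,0.66,0, 1,0,-0.07,0.66,0]'
python3 - <<'E'
from h import *
sh((-122-9,0,40),(16,0,40))
a=env.read_camera("scene")[230:400,200:460];b=env.read_camera("top")[180:350,230:490]
cv2.imwrite("pics/pre.png",cv2.convertScaleAbs(cv2.resize(np.vstack([a,b]),None,fx=1.75,fy=1.75,interpolation=cv2.INTER_CUBIC),alpha=1.5))
E
```

```text
time: 1.98
tcp_pos: [410.6, -58.0, 238.2]
orientation: [3.14, -0.001, -2.985]
contact_force: [-0.1, 0.1, -0.6]
finger_gap: 87.8
gripper_force: 0.0
time: 2.85
tcp_pos: [414.8, -79.3, 41.9]
orientation: [-3.141, 0.001, -2.984]
contact_force: [0.5, -0.4, -0.3]
finger_gap: 88.1
gripper_force: 0.0
t 2.85 tcp [414.8 -79.3  41.9] ori [-3.141e+00  1.000e-03 -2.984e+00] F [ 0.5 -0.4 -0.3] j [-0.47  0.14  2.12  0.    0.88 -2.2 ]
[449. -74.  40.] shares [-0.115  0.001  0.006 -0.   ]
[594. -51.  40.] shares [-0.605  0.001  0.006 -0.   ]
```

View pics/pre.png

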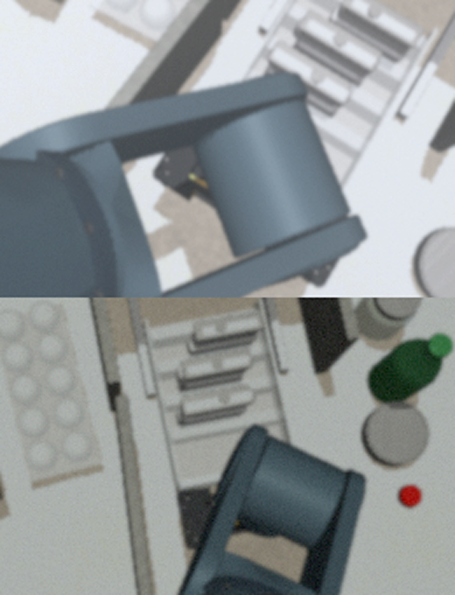

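The gripper stands in front of the rack, and everything else is undisturbed. I'll push slowly.

```bash
python3 -m inch '[1,-0.02,0,0,0, 1,-0.04,0,0,0, 1,-0.06,0,0,0, 1,-0.08,0,0,0, 1,-0.1,0,0,0, 1,-0.12,0,0,0, 1,-0.14,0,0,0, 1,-0.16,0,0,0, 1,-0.18,0,0,0, 1,-0.2,0,0,0, 1,-0.22,0,0,0, 1,-0.24,0,0,0, 1,-0.26,0,0,0, 1,-0.28,0,0,0, 1,-0.3,0,0,0, 1,-0.32,0,0,0, 1,-0.34,0,0,0, 1,-0.36,0,0,0, 1,-0.38,0,0,0, 1,-0.4,0,0,0]'
python3 -c "
from h import *
sh((16,0,40))"
```

```text
time: 5.45
tcp_pos: [531.6, -61.4, 40.3]
orientation: [3.141, -0.003, -2.986]
contact_force: [-5.7, -0.8, 4.4]
finger_gap: 87.8
gripper_force: 2.9
t 5.45 tcp [531.6 -61.4  40.3] ori [ 3.141e+00 -3.000e-03 -2.986e+00] F [-5.7 -0.8  4.4] j [-0.34  0.36  1.83 -0.    0.95 -2.06]
[594. -51.  40.] shares [-0.211  0.003  0.001 -0.002]
```

```bash
python3 -m inch '[1,-0.02,0,0,0, 1,-0.04,0,0,0, 1,-0.06,0,0,0, 1,-0.08,0,0,0, 1,-0.1,0,0,0, 1,-0.12,0,0,0, 1,-0.135,0,0,0, 1,-0.15,0,0,0, 1,-0.16,0,0,0, 1,-0.17,0,0,0, 1,-0.17,0,0,0]'
python3 -m inch '[1,-0.007,0,0,0, 1,-0.014,0,0,0, 1,-0.02,0,0,0]'
python3 -c "
from h import *
sh((16,0,40))"
```

```text
time: 6.82
tcp_pos: [583.2, -53.5, 40.4]
orientation: [3.141, 0.0, -2.986]
contact_force: [-0.2, 0.4, -1.0]
finger_gap: 88.0
gripper_force: 0.6
time: 7.2
tcp_pos: [588.9, -52.7, 40.6]
orientation: [3.142, -0.0, -2.986]
contact_force: [-3.0, 0.6, -2.0]
finger_gap: 88.1
gripper_force: 1.2
t 7.2 tcp [588.9 -52.7  40.6] ori [ 3.142 -0.    -2.986] F [-3.   0.6 -2. ] j [-0.29  0.46  1.69  0.    0.99 -2.02]
[594. -51.  40.] shares [-0.018  0.004  0.002 -0.002]
```

Now fine steps until the force rises at the stop.

```bash
for i in 1 2; do python3 -m inch '[1,-0.005,0,0,0, 1,-0.01,0,0,0, 1,-0.01,0,0,0]' | egrep 'tcp|contact'; done
```

```text
tcp_pos: [592.1, -52.3, 40.8]
contact_force: [-1.4, 0.3, -1.2]
tcp_pos: [595.1, -51.8, 40.9]
contact_force: [-1.8, -0.4, -0.2]
```

```bash
for i in 1 2; do python3 -m inch '[1,-0.005,0,0,0, 1,-0.01,0,0,0, 1,-0.01,0,0,0]' | egrep 'tcp|contact'; done
```

```text
tcp_pos: [595.0, -51.8, 40.8]
contact_force: [-17.5, -3.7, 11.8]
tcp_pos: [594.8, -51.8, 40.8]
contact_force: [-32.7, -7.0, 22.7]
```

The rack hit its stop at TCP x 595, where I expected 594. Next I retract and check.

```bash
python3 -m inch '[1,0.01,0,0,0, 1,0.02,0,0,0, 1,0.04,0,0,0, 1,0.1,0,0,0, 1,0.2,0,0,0, 1,0.3,0,0,0, 1,0.4,0,0,0, 1,0.5,0,0,0, 1,0.5,0,0.2,0, 0.5,0.5,0,0.0,0, 0,0.5,0,-0.2,0, 0,0.5,0,-0.4,0, 0,0.5,0,-0.6,0, 0,0.5,0,-0.66,0, 0,0.5,0,-0.66,0]' --help >/dev/null 2>&1; python3 -c "
from h import *
sh((-150,0,240))"
```

```text
t 8.7 tcp [594.8 -51.8  40.8] ori [ 3.14  -0.014 -2.986] F [-32.7  -7.   22.7] j [-0.28  0.48  1.66 -0.01  1.01 -2.01]
[430. -77. 240.] shares [ 0.555  0.003 -0.664 -0.001]
```

That call had a bad row (z +0.2, which is downwards). It was refused, so nothing moved; I'll retype it correctly.

```bash
python3 -m inch '[1,0.01,0,0,0, 1,0.02,0,0,0, 1,0.04,0,0,0, 1,0.1,0,0,0, 1,0.2,0,0,0, 1,0.3,0,0,0, 1,0.4,0,0,0, 1,0.5,0,0,0, 1,0.5,0,0,0, 0.5,0.5,0,-0.2,0, 0,0.5,0,-0.4,0, 0,0.5,0,-0.6,0, 0,0.5,0,-0.66,0, 0,0.5,0,-0.66,0]'
python3 - <<'E'
from h import *
def pt(a,r,off): return (-16-r*np.sin(a)-off*np.cos(a),145-r*np.cos(a)+off*np.sin(a),240)
sh(pt(1.61,190,90))
a=env.read_camera("scene")[80:380,190:570]
cv2.imwrite("pics/home.png",cv2.convertScaleAbs(cv2.resize(a,None,fx=2,fy=2,interpolation=cv2.INTER_CUBIC),alpha=1.5))
E
```

```text
time: 10.45
tcp_pos: [454.8, -74.5, 241.2]
orientation: [-3.139, 0.005, -2.986]
contact_force: [-0.8, -0.8, -0.1]
finger_gap: 40.2
gripper_force: 0.0
t 10.45 tcp [454.8 -74.5 241.2] ori [-3.139  0.005 -2.986] F [-0.8 -0.8 -0.1] j [-0.42 -0.09  1.88  0.    1.34 -2.15]
[340. 154. 240.] shares [ 0.259  0.813  0.004 -0.001]
```

View pics/home.png

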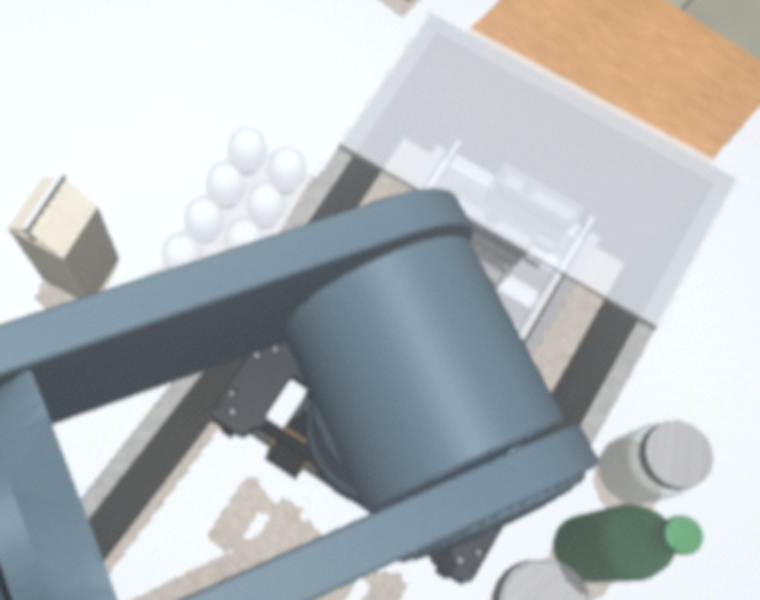

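The rack is deep under the roof but the arm hides part of it. I'll move across to the outside of the door and look again.

```bash
python3 -m inch '[0,0.26,0.81,0,0, 0,0.26,0.81,0,0, 0,0.26,0.81,0,0, 0,0.26,0.81,0,0, 0,0.26,0.81,0,0, 0,0.26,0.81,0,0, 0,0.26,0.81,0,0]'
python3 - <<'E'
from h import *
def pt(a,r,off,z=150): return (-16-r*np.sin(a)-off*np.cos(a),145-r*np.cos(a)+off*np.sin(a),z)
off=15
sh(pt(1.61,190,60),*[pt(a,190,off) for a in(1.61,1.4,1.2,1.0,.8,.6,.4,.2,.1,0)])
im={n:env.read_camera(n) for n in("scene","top")}
cs=[cv2.convertScaleAbs(cv2.resize(c,(400,400),interpolation=cv2.INTER_CUBIC),alpha=1.5) for c in(im["scene"][110:330,300:520],im["top"][85:305,240:460])]
cv2.imwrite("pics/home2.png",np.hstack(cs))
E
```

```text
time: 11.38
tcp_pos: [338.5, 152.8, 238.2]
orientation: [-3.141, -0.001, -2.988]
contact_force: [0.4, -0.7, 0.7]
finger_gap: 0.7
gripper_force: 0.0
t 11.38 tcp [338.5 152.8 238.2] ori [-3.141e+00 -1.000e-03 -2.988e+00] F [ 0.4 -0.7  0.7] j [ 0.1  -0.32  2.08 -0.    1.38 -1.62]
[344. 125. 150.] shares [-0.003 -0.096  0.294 -0.003]
[349.  80. 150.] shares [ 0.002 -0.245  0.294 -0.003]
[355.  40. 150.] shares [ 0.003 -0.379  0.294 -0.003]
[368.   5. 150.] shares [-0.021 -0.503  0.294 -0.003]
[388. -28. 150.] shares [-0.071 -0.62   0.294 -0.003]
[414. -56. 150.] shares [-0.142 -0.725  0.294 -0.003]
[445. -78. 150.] shares [-0.233 -0.814  0.294 -0.003]
[479. -93. 150.] shares [-0.339 -0.883  0.294 -0.003]
[ 517. -102.  150.] shares [-0.457 -0.929  0.294 -0.003]
[ 536. -103.  150.] shares [-0.519 -0.943  0.294 -0.003]
[ 555. -102.  150.] shares [-0.582 -0.951  0.294 -0.003]
```

View pics/home2.png

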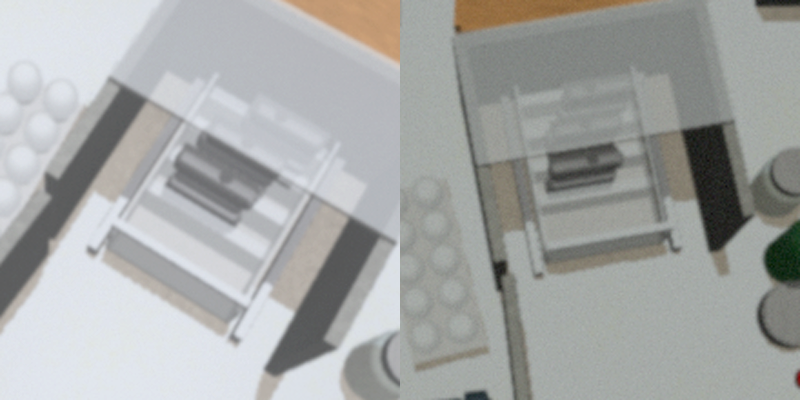

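The rack is at the stop end of the lane with all three cans in their slots. Its plate's top edge in the scene view is at about (359,235) to (437,277). I'll check that against the predicted home pose numerically.

Run:
```python
from h import *
P=rt(CAB,[(25,80,90),(25,-80,90),(108,46,118),(108,-46,118),(132,46,118),(132,-46,118)])
f=400/220
print(((proj("scene",P)-(300,110))*f).round(0).tolist());print(((proj("top",P)-(240,85))*f+(400,0)).round(0).tolist())
```

```text
[[111.0, 227.0], [246.0, 310.0], [184.0, 171.0], [264.0, 218.0], [196.0, 152.0], [275.0, 199.0]]
[[546.0, 251.0], [673.0, 228.0], [562.0, 175.0], [636.0, 162.0], [558.0, 156.0], [632.0, 144.0]]
```

The plate matches the home prediction within a few mm in both views, and the cans stand. Next the door: descend on its outer side, then sweep along the arc.

```bash
python3 -m inch '[0,0,-0.06,0.1,0, 0,0,-0.1,0.2,0, 0,0,-0.1,0.29,0, 0,0,-0.1,0.29,0, 0,0,-0.15,0.29,0, 0,0,-0.18,0.29,0, 0,0,-0.21,0.29,0, 0,0,-0.245,0.29,0, 0,0,-0.28,0.29,0, 0,0,-0.33,0.29,0, 0,0.003,-0.38,0.29,0, 0,-0.007,-0.44,0.29,0, 0,-0.021,-0.5,0.29,0, 0,-0.045,-0.56,0.29,0, 0,-0.07,-0.62,0.29,0, 0,-0.105,-0.672,0.29,0, 0,-0.142,-0.725,0.29,0, 0,-0.142,-0.725,0.29,0]'
python3 - <<'E'
from h import *
def pt(a,r,off,z=150): return (-16-r*np.sin(a)-off*np.cos(a),145-r*np.cos(a)+off*np.sin(a),z)
sh(*[pt(a,190,15) for a in(.8,.6,.4,.2,.1,0)])
a=env.read_camera("top")[90:390,180:480]
cv2.imwrite("pics/mid.png",cv2.convertScaleAbs(cv2.resize(a,None,fx=2,fy=2,interpolation=cv2.INTER_CUBIC),alpha=1.5))
E
```

```text
time: 13.72
tcp_pos: [414.6, -55.4, 151.7]
orientation: [-3.141, -0.0, -2.987]
contact_force: [0.0, 0.1, 0.0]
finger_gap: 0.5
gripper_force: 0.0
t 13.72 tcp [414.6 -55.4 151.7] ori [-3.141 -0.    -2.987] F [0.  0.1 0. ] j [-0.42 -0.08  2.07 -0.    1.15 -2.14]
[414. -56. 150.] shares [ 0.003 -0.     0.006 -0.002]
[445. -78. 150.] shares [-0.088 -0.089  0.006 -0.002]
[479. -93. 150.] shares [-0.194 -0.158  0.006 -0.002]
[ 517. -102.  150.] shares [-0.312 -0.205  0.006 -0.002]
[ 536. -103.  150.] shares [-0.374 -0.219  0.006 -0.002]
[ 555. -102.  150.] shares [-0.437 -0.227  0.006 -0.002]
```

View pics/mid.png

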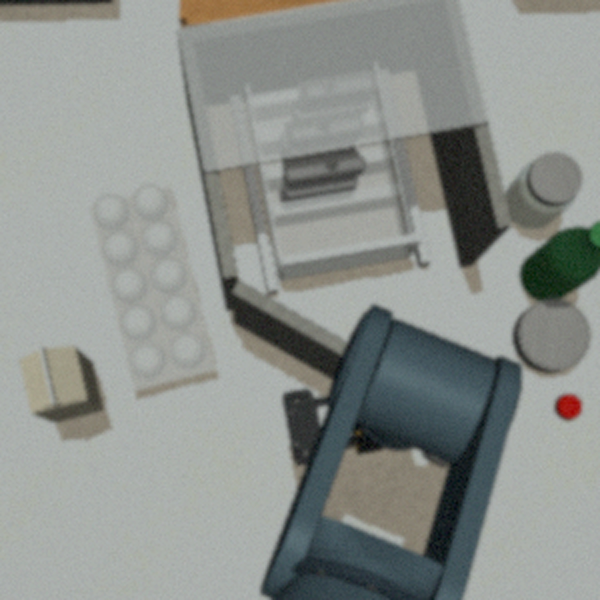

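The door is at about 0.7 rad and swinging in freely, and the bystanders are untouched. I'll continue.

```bash
python3 -m inch '[0,-0.042,-0.045,0,0, 0,-0.088,-0.089,0,0, 0,-0.14,-0.124,0,0, 0,-0.194,-0.158,0,0, 0,-0.233,-0.175,0,0, 0,-0.272,-0.19,0,0, 0,-0.312,-0.205,0,0, 0,-0.343,-0.212,0,0, 0,-0.374,-0.219,0,0, 0,-0.395,-0.222,0,0, 0,-0.41,-0.225,0,0, 0,-0.41,-0.225,0,0]'; for i in 1 2; do python3 -m inch '[0,-0.005,0,0,0, 0,-0.01,0,0,0, 0,-0.01,0,0,0]' | egrep 'tcp|contact'; done
```

```text
time: 15.28
tcp_pos: [545.7, -102.0, 151.7]
orientation: [3.142, -0.0, -2.986]
contact_force: [-0.7, 0.5, -0.7]
finger_gap: 0.8
gripper_force: 0.0
tcp_pos: [548.6, -101.6, 151.8]
contact_force: [0.3, -0.5, 1.0]
tcp_pos: [551.7, -101.1, 151.8]
contact_force: [-0.5, -0.3, 0.6]
```

```bash
for i in 1 2; do python3 -m inch '[0,-0.005,0,0,0, 0,-0.01,0,0,0, 0,-0.01,0,0,0]' | egrep 'tcp|contact'; done
```

```text
tcp_pos: [554.6, -100.6, 151.7]
contact_force: [0.5, -0.5, -0.3]
tcp_pos: [557.6, -100.1, 151.7]
contact_force: [-0.1, -0.6, 0.2]
```

```bash
for i in 1 2; do python3 -m inch '[0,-0.005,0,0,0, 0,-0.01,0,0,0, 0,-0.01,0,0,0]' | egrep 'tcp|contact'; done
```

```text
tcp_pos: [560.5, -99.7, 151.7]
contact_force: [0.6, -0.2, -0.5]
tcp_pos: [561.8, -99.4, 151.7]
contact_force: [-8.4, -1.3, 5.0]
```

```bash
python3 -m inch '[0,-0.005,0,0,0, 0,-0.01,0,0,0, 0,-0.01,0,0,0]' | egrep 'tcp|contact'
python3 -m inch '[0,0.01,0,0,0, 0,0.02,0,0,0, 0,0.04,0,0,0, 0,0.1,0,0,0, 0,0.2,0,0,0, 0,0.3,0,0,0, 0,0.3,0,-0.15,0, 0,0.3,0,-0.3,0, 0,0.3,0.3,-0.3,0, 0,0.3,0.6,-0.3,0, 0,0.3,0.9,-0.3,0, 0,0.3,0.9,-0.3,0, 0,0.3,0.9,-0.3,0, 0,0.3,0.9,-0.3,0]'
python3 - <<'E'
from h import *
im={n:env.read_camera(n) for n in("scene","top")}
cs=[cv2.convertScaleAbs(cv2.resize(c,(400,480),interpolation=cv2.INTER_CUBIC),alpha=1.5) for c in(im["scene"][80:380,270:520],im["top"][75:375,215:465])]
cv2.imwrite("pics/end.png",np.hstack(cs))
P=rt(CAB,[(-16,145,201),(-16,-145,201)])
print(((proj("scene",P)-(270,80))*1.6).round(0).tolist(),((proj("top",P)-(215,75))*1.6+(400,0)).round(0).tolist())
E
```

```text
tcp_pos: [561.7, -99.4, 151.7]
contact_force: [-25.4, -4.3, 15.5]
time: 19.65
tcp_pos: [435.2, 155.4, 241.8]
orientation: [3.142, 0.0, -2.983]
contact_force: [0.1, 0.3, -0.2]
finger_gap: 0.4
gripper_force: 0.0
[[80.0, 214.0], [331.0, 369.0]] [[527.0, 259.0], [751.0, 219.0]]
```

View pics/end.png

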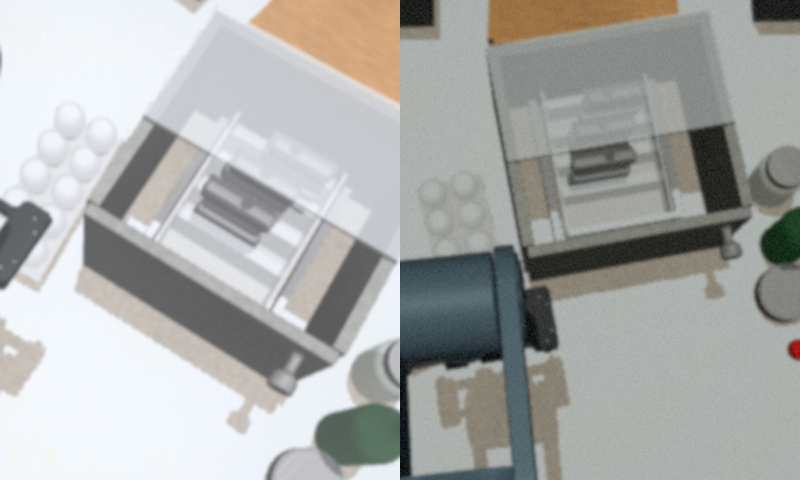

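The door's outer top edge lies flush across the front, (85,210) to (338,355) in the scene panel. The rack is home, the cans stand, the bystanders are in place, and the robot is clear of everything.

```bash
python3 -c "
from bench import env
print(env.close_job())"
```

```text
the job is handed in; nothing more can be done
None
```

The rack is pushed back to its stop with all three cans standing in their slots, the door is shut, the other items are where they were, and the job was handed in at about 20 s of the 64 s limit.

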